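# Set the lathe speed lever: home to zero, then up to the third click

## Task

The watchmaker's lathe must be set to its third speed: with a fingertip, push the speed lever on the grey controller box all the way back to zero, because its clicks are counted from there. Then push it up the slot, counting the clicks by feel, and leave it resting in the third notch without letting it run past that notch at any time. Only push the lever, never pinch it, leave the direction toggle as it is and do not shift the things standing around.

Things in the scene. Friction and masses are not known exactly. Their poses are not given: they have to be found in the camera images.
- controller: Lathe speed controller: fixed grey box 120 (x) x 180 (y) x 62 mm high with a flat aluminium top panel. Origin at the centre of its underside, z up; at yaw 0 (it varies by 0.5 rad) its x points away from the robot, its y to the robot's left. Only the lever stands within 30 mm of the slot's line; rocker switch and lamp lie at the far left. The lathe, 150 mm high, is fixed behind, from x = 0.74 m.
- slot_zero (a point): Zero end of the 75 mm long lever slot, on the panel's surface, 62 mm up: controller x = -12, y = 37.5 mm (left end seen from the robot at yaw 0). Axes as the controller's. Beside the slot, on the far side, a small ring marks zero and five lines, longer towards fast, mark the notches.
- slot_fast (a point): Fast end (fifth notch) of the lever slot, on the panel's surface: controller x = -12, y = -37.5 mm. The slot runs straight from slot_zero to here along the controller's -y.
- speed_lever (a joint): Lever position in m along the slot: 0 at zero, growing along the controller's -y. Notches at 0, then five clicks 15 mm apart (third: 0.045); stops at -0.002 and 0.077. The push rises to about 4.5 N, then falls away half-way (7.5 mm), where the lever snaps by itself into the next notch; let go before that it falls back. Starts anywhere from about the first to the third notch.
- lever_tab (a point): Middle of the lever's upright black finger tab (this point is 22 mm above the panel). The tab measures 26 mm across the slot (controller x), 12 mm along the slot (controller y) and reaches from 10 to 40 mm above the panel on a thin 7.6 mm stem. With the lever at value q it stands at controller x = -12 mm, y = 37.5 mm - q.
- direction_toggle (a joint): Small steel bat-handle switch, 7 mm thick, at controller x = 40, y = -66 mm, its top 26 mm above the panel; angle in rad, 0 as set at the start, up to 0.7 thrown over. To be left alone.
- loupe: Black eye loupe standing on the bench in front of the controller, diameter 38 mm, 36 mm high; origin at the centre of its underside. Bystander, loose.
- case_cushion: Blue watch-case cushion, a flat puck of diameter 48 mm, 20 mm high, beside the controller's right-hand end; origin at the centre of its underside. Bystander, loose.
- blower: Red rubber dust blower standing with its nozzle up beside the controller's left-hand end, diameter 52 mm, 75 mm high; origin at the centre of its underside. Bystander, loose.
- tweezers: Steel tweezers lying flat on the bench in front of the controller, 132 mm long along their own x, 4 mm thick; origin half-way along them, on the underside. Bystander, loose.
- driver_stand: Black round stand with seven upright screwdrivers, diameter 84 mm, about 90 mm high; origin at the centre of its underside. Bystander, loose, to one side.
- dust_cover: Clear domed dust cover with a knob, diameter 72 mm, 47 mm high; origin at the centre of its underside. Bystander, loose, to one side.
- collet_block: Dark wooden block with two rows of four brass collets, 50 x 90 mm, 44 mm high; origin at the centre of its underside. Bystander, loose, to one side.
- oil_pots: Black bar with three small lidded oil pots, 45 x 85 mm, 32 mm high; origin at the centre of its underside. Bystander, loose, to one side.

How it is judged:
On the way:
1. the speed lever is pushed fully back into the zero notch (value of joint speed_lever below 0.004 m and velocity of joint speed_lever between -0.02 and 0.02 m/s), for 0.2 s.
At the end, for the whole second after the job is handed in: After having been fully home at zero, the speed lever rests in the third notch (within 3 mm of 45 mm from zero), still, with the direction toggle as it was (value of joint speed_lever between 0.042 and 0.048 m and velocity of joint speed_lever between -0.005 and 0.005 m/s and value of joint direction_toggle below 0.2 rad); the robot touches nothing.
It fails at once if the lever runs past the third notch (over the half-way point to the fourth) (value of joint speed_lever above 0.054 m).
It fails at once if the lever is pinched: the fingers press on both faces of its tab at once (contact force between the fingers and speed_lever_c0 above 2 N and contact force between the fingers and speed_lever_c1 above 2 N).
It fails at once if the direction toggle is thrown (value of joint direction_toggle above 0.2 rad).
It fails at once if a thing standing around is shifted, tipped or lifted (more than 15 mm) (distance of any of loupe, case_cushion, blower, tweezers, driver_stand, dust_cover, collet_block, oil_pots from where it was at the start of the episode above 0.015 m).
It also fails if it takes over 69 s, if anything falls off the work surface, if the arm or the gripper's body presses on something with over 40 N, if the wrist force passes 120 N, or if a joint passes its speed limit or range.

## Robot

A 6-joint arm with a two-finger parallel gripper is mounted at the origin on the work surface. World frame = base frame: x ahead of the robot, y to its left, z up, the work surface at z = 0. Lengths are in m, angles in rad, forces in N, time in s.
With the tool pointing down it reaches from about 0.4 to 0.925 m from the base axis. Payload 3.4 kg.
Tool frame: the origin (TCP) lies midway between the tips of the shut fingers; the grasp point (between the pads) lies env.hold_point_z behind it (env.hold_point_z is the distance from the TCP to the grasp point, in m); z points along the fingers, y is the line along which they close (so a half turn about z gives the same grasp; the last joint's range is limited). The gripper opens to 85 mm and grips with 20 to 120 N. Pads are 22 mm wide; open, the fingers measure 114 mm over their backs; the gripper's body (76 mm by 85 mm) begins 54 mm behind the grasp point. The pads swing forward as they close: fully open they stand 13 mm farther back than shut.
Start: joints at [-1.399, 0.307, 1.506, -0, 1.328, -0.073], TCP at [0.139, -0.558, 0.231] pointing down, gripper open.
Joint ranges: [-3.12, 3.12], [-1.05, 2.28], [0.14, 2.33], [-1.42, 4.57], [0.1, 2.73], [-2.68, 2.68]. Speed limits (rad/s): [2.57, 2.57, 3.14, 3.14, 3.14, 3.14].

## Interface

Orientations are given as a unit quaternion [w, x, y, z].
In Python, from station import readout, read_camera, camera_model, env, cut_out gives the robot as it stands.
- The arm moves only by the shell command python3 -m pendant 'ROWS' [FORCE]. ROWS is JSON, a list that holds one entry, the list of rows, each a list of 5 numbers: the opening, from -1 (shut) to 1 (fully open), then the shift along the tool's x, y, z in m, then the turn about the tool's z in rad. A call has 1 to 5 rows; each row is the pose to reach, as a shift and turn from the pose commanded when the call began, along the tool's axes at that moment; what a row does not reach only later rows make up. A row lasts 1/10 s, in which the tool goes at most 50 mm and 8.59 degrees, less where a joint would pass 70% of its speed; a pose out of reach is approached as far as the arm can. A call with a gripper value outside its range is refused whole. The fingers move at their own pace and stop on an object; FORCE is the grip in N (left out, the last holds). Time passes only in rows, so rows that repeat a pose let the fingers close. It gives the time, the measured TCP pose, the force, the opening and the grip force at its end, in the units of the state.
- readout.sense(): the state, without advancing time (a new reading comes with each control period).
- read_camera(name): name is "scene" or "top"; returns (picture, depth): 384x512x3 uint8, red, green, blue; 384x512 float32, m along the optical axis (not along the pixel's ray), 0 where there is no reading.
- camera_model(name): a dict with "camera_matrix" (3x3 intrinsics, pixels), "extrinsics" (4x4, takes a point from camera to world coordinates). Camera axes: x right, y down, z forward; pixel columns grow to the right and rows downward; lengths in m; the calibration is good to about 2 mm. A picture is of the moment at which its call begins. camera_model takes no time and is no camera call.
- env.close_job(): hands the job in; it is judged then, once.
Trained networks look in the newest picture that a camera, given by its name, has taken for a name from the list of things; names that differ only in an ending like _2 or _b are one class to them, and where a whole thing is asked for, a point or a joint stands for the part that bears it (a point fixed in the world has none). Each returns a list of dicts, best first, with "confidence" (0 to 1); they miss things now and then, are a little off and sometimes report something else, mostly with a low value. They report only what shows in the picture. A call takes as long as a camera call.
- cut_out(camera, label): "pixels" (384x512 bool, what is visible of it) and "box" ([centre column, centre row, width, height] in pixels, round what is visible of it).
The state is a dict: "t": time; "qpos": joint angles; "joint_vel": joint speeds; "joint_torque": joint torques, N m; "tcp_pos": TCP position; "tcp_rot": TCP orientation; "force": force on the tool from outside, world axes, zero at the start; "ft_torque": the same for the moment, N m; "grip_width": finger opening in m; "gripper_force": force on a finger pad.
Only numpy, scipy, OpenCV 4.12 (cv2) and the standard library are available. Lean on these libraries where they do the work, as an engineer would, in place of code of your own. Each camera call takes 0.05 s, during which the arm holds its last target. There are 200 camera calls.

## Working session

There is one attempt and no reset: what is moved stays moved. The work goes in short steps, Python scripts to look and compute and a shell command to move; the robot and the scene stay as the last step left them, time stands still between calls to the robot, and variables do not carry over. Pictures are saved under pics/ and viewed, at most 10 in all, crops included, and the job is handed in when it is done.

```bash
ls; mkdir -p pics; cat > h.py <<'E'
import numpy as np, cv2
from station import readout, read_camera, camera_model, env, cut_out
def cloud(cam, depth):
    m=camera_model(cam); K=np.array(m["camera_matrix"]); T=np.array(m["extrinsics"])
    v,u=np.mgrid[:384,:512]
    P=np.stack([(u-K[0,2])/K[0,0]*depth,(v-K[1,2])/K[1,1]*depth,depth],-1)
    return P@T[:3,:3].T+T[:3,3]
E
python3 - <<'E'
from h import *
s=readout.sense(); print({k:np.round(v,3).tolist() for k,v in s.items()}, env.hold_point_z)
ims=[]
for c in("top","scene"):
    im,d=read_camera(c); P=cloud(c,d); ims.append(im)
    np.savez("c_"+c,im=im,P=P,d=d)
    for l in("controller","lever_tab","direction_toggle"):
        r=cut_out(c,l)
        for x in r[:2]:
            q=P[x["pixels"]&(d>0)]
            print(c,l,round(x["confidence"],2),np.round(x["box"]),np.round(np.median(q,0),3) if len(q) else None)
            if l=="controller":
                z=q[(q[:,2]>.055)&(q[:,2]<.069)]
                b=cv2.minAreaRect((z[:,:2]*1000).astype(np.float32)); print(len(z),b,z[:,2].mean())
cv2.imwrite("pics/top.png",cv2.resize(ims[0][...,::-1],(800,600),interpolation=3))
cv2.imwrite("pics/scene.png",cv2.resize(ims[1][...,::-1],(800,600),interpolation=3))
E
```

```text
pics
{'t': 0.0, 'qpos': [-1.4, 0.308, 1.508, 0.0, 1.328, -0.074], 'joint_vel': [0.001, 0.001, -0.001, 0.001, -0.001, -0.0], 'joint_torque': [0.001, -45.754, -25.191, -0.0, 0.013, 0.0], 'tcp_pos': [0.139, -0.557, 0.23], 'tcp_rot': [-0.001, 0.993, 0.122, -0.0], 'force': [-0.033, -0.255, -0.089], 'ft_torque': [-0.058, 0.016, -0.014], 'gripper_force': 0.0, 'grip_width': 0.085} 0.0187
top controller 0.59 [266. 181.  67.  53.] [ 0.562 -0.036  0.062]
2143 ((563.6658935546875, -35.762046813964844), (178.5738525390625, 119.485595703125), 73.75790405273438) 0.06211997397648316
top lever_tab 0.38 [258. 184.   6.   9.] [ 0.556 -0.018  0.1  ]
top direction_toggle 0.39 [216. 162.  18.  17.] [0.623 0.107 0.041]
scene controller 0.68 [254. 213.  80.  77.] [ 0.573 -0.047  0.062]
2837 ((566.5136108398438, -34.288841247558594), (179.87367248535156, 118.78255462646484), 73.1616439819336) 0.06181597008769196
scene lever_tab 0.49 [256. 196.  10.  14.] [ 0.561 -0.019  0.095]
```

View pics/top.png

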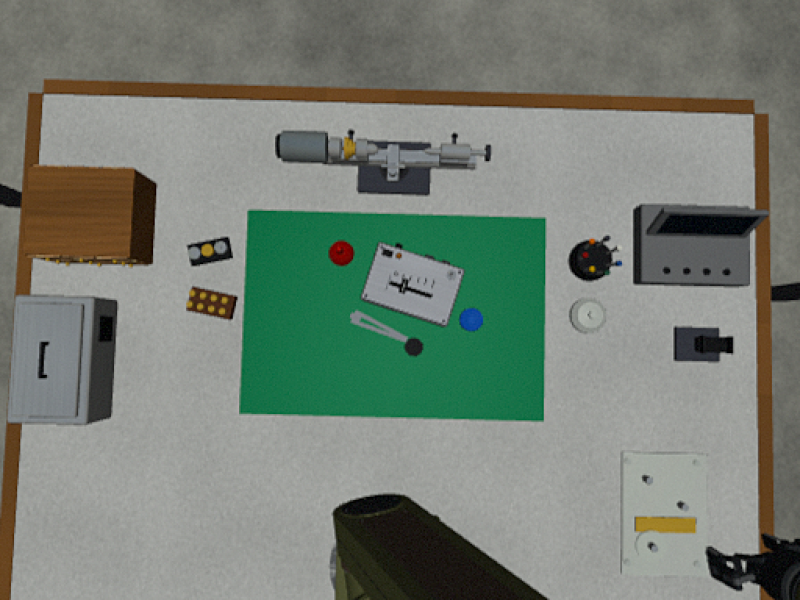

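View pics/scene.png

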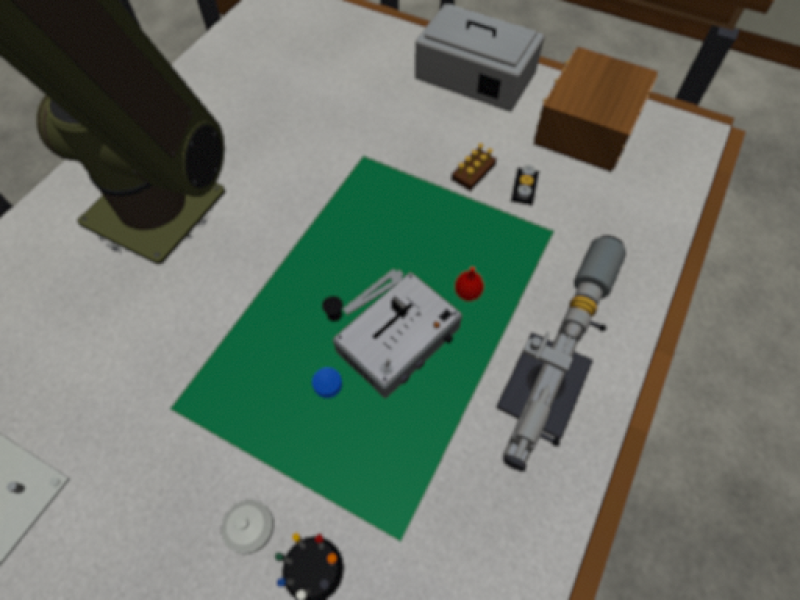

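The top picture shows the controller at about (412,284), turned roughly -0.29 rad. Its slot runs from (390,285) to (433,297), with the tab near (403,286). The toggle is at (453,272), and the blower, cushion, loupe and tweezers all stand clear of the slot line. The scene picture agrees, with the tab near (400,306).

```bash
cat >> h.py <<'E'
from scipy.spatial.transform import Rotation as R
A=np.radians(73.46); Y=np.array([np.cos(A),np.sin(A)]); X=np.array([Y[1],-Y[0]])
C=np.array([.565,-.035]); Z0=C-.012*X+.0375*Y
def where():
    s=readout.sense(); p=np.array(s["tcp_pos"]); q=s["tcp_rot"]; r=R.from_quat([q[1],q[2],q[3],q[0]])
    return s,p,r
def go(sl,z,off=0):  # shift/turn to slot coord sl (m), height z, tool x along controller +y
    s,p,r=where(); t=np.r_[Z0-sl*Y+off*X,z]; M=r.as_matrix()
    a=np.arctan2(M[1,0],M[0,0]); turn=-((A-a+np.pi)%(2*np.pi)-np.pi)
    e=p[:2]-Z0
    print("now s %.4f off %.4f z %.4f"%(-e@Y,e@X,p[2]),"shift",np.round(M.T@(t-p),4),"turn",round(turn,3),"F along slot %.2f"%(-np.array(s["force"])[:2]@Y),np.round(s["force"],2),"t",s["t"])
E
python3 - <<'E'
from h import *
for c in("top","scene"):
    P=np.load("c_%s.npz"%c)["P"]; e=P[...,:2]-Z0; s=-e@Y; o=e@X
    m=(P[...,2]>.085)&(P[...,2]<.11)&(abs(o)<.02)&(s>-.02)&(s<.1)
    print(c,m.sum(),np.round([s[m].min(),s[m].max(),s[m].mean(),o[m].min(),o[m].max(),P[m][:,2].max()],4))
go(.09,.2)
E
```

```text
top 39 [ 0.0171  0.0294  0.0232 -0.0138  0.0114  0.1059]
scene 75 [ 0.0153  0.0277  0.023  -0.0127  0.0141  0.1047]
now s 0.6598 off -0.2473 z 0.2312 shift [ 0.5027 -0.3649  0.0313] turn -1.037 F along slot 0.07 [-0.   -0.07  0.48] t 0.4
```

```bash
python3 -m pendant '[[[-1,0.038,-0.028,0,-0.14],[-1,0.076,-0.056,0,-0.28],[-1,0.114,-0.084,0,-0.42],[-1,0.152,-0.112,0,-0.56],[-1,0.19,-0.14,0,-0.70]]]'; python3 -c "
from h import *
go(.09,.2)"
```

```text
t: 0.9
tcp_pos: [0.2906, -0.3746, 0.2315]
tcp_rot: [0.0, 0.889, 0.457, 0.0]
force: [1.4, 0.2, 0.8]
grip_width: 0.0123
gripper_force: 0.0
now s 0.4412 off -0.1544 z 0.2315 shift [0.3823 0.0314 0.0315] turn -0.332 F along slot -0.62 [1.44 0.22 0.75] t 0.9
```

```bash
python3 -m pendant '[[[-1,0.045,0.004,0,-0.11],[-1,0.09,0.008,0,-0.22],[-1,0.135,0.012,0,-0.333],[-1,0.18,0.016,0,-0.333],[-1,0.225,0.02,0,-0.333]]]'; python3 -c "
from h import *
go(.09,.14)"
```

```text
t: 1.4
tcp_pos: [0.4388, -0.2039, 0.2316]
tcp_rot: [0.0, 0.803, 0.596, 0.0]
force: [0.1, -0.9, -1.2]
grip_width: -0.0
gripper_force: 0.0
now s 0.2353 off -0.0609 z 0.2316 shift [0.1456 0.0602 0.0916] turn -0.004 F along slot 0.83 [ 0.1  -0.9  -1.18] t 1.4
```

```bash
python3 -m pendant '[[[-1,0.037,0.015,0.015,-0.004],[-1,0.073,0.03,0.03,-0.004],[-1,0.11,0.045,0.05,-0.004],[-1,0.1456,0.06,0.08,-0.004],[-1,0.1456,0.06,0.0916,-0.004]]]'; python3 - <<'E'
from h import *
go(.09,.082)
im,d=read_camera("top"); P=cloud("top",d)
cv2.imwrite("pics/t2.png",cv2.resize(im[110:250,190:370,::-1],(720,560),interpolation=2))
E
```

```text
t: 1.9
tcp_pos: [0.5391, -0.0797, 0.1374]
tcp_rot: [-0.001, 0.8, 0.6, 0.0]
force: [-0.6, 0.5, 1.4]
grip_width: -0.0002
gripper_force: 0.0
now s 0.0877 off -0.0001 z 0.1374 shift [-0.0024  0.0002  0.0554] turn 0.004 F along slot -0.32 [-0.64  0.52  1.4 ] t 1.9
```

View pics/t2.png

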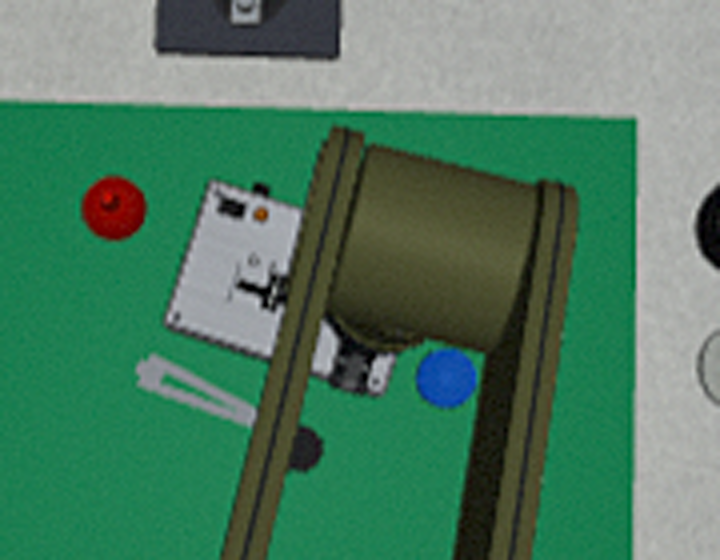

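The wrist hangs over the fast end of the box. The tab is still visible at about (265,290) in the crop, and nothing has been disturbed.

```bash
python3 -m pendant '[[[-1,0,0,0.025,0.004],[-1,0,0,0.05,0.004],[-1,0,0,0.055,0.004],[-1,0,0,0.055,0.004]]]'; python3 -c "
from h import *
go(.046,.082)"; python3 -m pendant '[[[-1,0.014,0,0,0],[-1,0.028,0,0,0],[-1,0.040,0,0,0],[-1,0.040,0,0,0]]]'; python3 -c "
from h import *
go(.016,.082)"
```

```text
t: 2.35
tcp_pos: [0.5363, -0.084, 0.0845]
tcp_rot: [-0.001, 0.803, 0.596, -0.001]
force: [0.8, -0.3, 0.6]
grip_width: 0.0002
gripper_force: 0.0
now s 0.0927 off -0.0016 z 0.0845 shift [0.0467 0.0013 0.0025] turn -0.005 F along slot 0.09 [ 0.76 -0.32  0.64] t 2.35
t: 2.75
tcp_pos: [0.5499, -0.043, 0.0856]
tcp_rot: [0.0, 0.802, 0.597, 0.001]
force: [0.2, 0.1, 0.1]
grip_width: 0.0001
gripper_force: 0.0
now s 0.0495 off -0.0001 z 0.0856 shift [0.0335 0.0001 0.0036] turn -0.002 F along slot -0.12 [0.18 0.07 0.07] t 2.75
```

```bash
for i in 1; do python3 -m pendant '[[[-1,0.004,0,0,0],[-1,0.008,0,0,0],[-1,0.012,0,0,0],[-1,0.012,0,0,0]]]'; done; python3 -c "
from h import *
go(.016,.082)"; python3 -m pendant '[[[-1,0.004,0,0,0],[-1,0.008,0,0,0],[-1,0.012,0,0,0],[-1,0.012,0,0,0]]]';  python3 -c "
from h import *
go(.016,.082)"
```

```text
t: 3.15
tcp_pos: [0.5523, -0.0332, 0.0847]
tcp_rot: [-0.0, 0.803, 0.596, -0.0]
force: [-0.2, 0.0, 1.0]
grip_width: -0.0001
gripper_force: 0.0
now s 0.0394 off -0.0007 z 0.0847 shift [0.0234 0.0006 0.0027] turn -0.004 F along slot 0.01 [-0.19  0.05  1.04] t 3.15
t: 3.55
tcp_pos: [0.5557, -0.0223, 0.0847]
tcp_rot: [0.0, 0.803, 0.597, -0.0]
force: [0.3, -3.6, -0.0]
grip_width: -0.0001
gripper_force: 1.6
now s 0.0280 off -0.0006 z 0.0847 shift [0.012  0.0005 0.0026] turn -0.004 F along slot 3.39 [ 0.3  -3.63 -0.01] t 3.55
```

```bash
python3 -m pendant '[[[-1,0.003,0,0,0],[-1,0.006,0,0,0],[-1,0.006,0,0,0]]]' >/dev/null; python3 -c "
from h import *
go(.016,.082)"; python3 -m pendant '[[[-1,0.002,0,0,0],[-1,0.004,0,0,0],[-1,0.004,0,0,0]]]'>/dev/null;  python3 -c "
from h import *
go(.016,.082)"; python3 -m pendant '[[[-1,0.002,0,0,0],[-1,0.002,0,0,0]]]'>/dev/null;  python3 -c "
from h import *
go(.016,.082)"
```

```text
now s 0.0207 off -0.0005 z 0.0848 shift [0.0047 0.0004 0.0028] turn -0.004 F along slot -0.38 [0.55 0.23 0.22] t 3.85
now s 0.0172 off -0.0005 z 0.0847 shift [0.0012 0.0005 0.0027] turn -0.004 F along slot -0.78 [-0.18  0.87  0.49] t 4.15
now s 0.0157 off -0.0005 z 0.0847 shift [-0.0003  0.0005  0.0027] turn -0.004 F along slot 1.31 [-0.48 -1.23  0.76] t 4.35
```

```bash
for k in 1; do python3 -m pendant '[[[-1,0.001,0,0,0],[-1,0.001,0,0,0]]]'>/dev/null;  python3 -c "
from h import *
go(.016,.082)"; python3 -m pendant '[[[-1,0.001,0,0,0],[-1,0.001,0,0,0]]]'>/dev/null;  python3 -c "
from h import *
go(.016,.082)"; python3 -m pendant '[[[-1,0.001,0,0,0],[-1,0.001,0,0,0]]]'>/dev/null;  python3 -c "
from h import *
go(.016,.082)"; done
```

```text
now s 0.0151 off -0.0005 z 0.0847 shift [-0.0009  0.0005  0.0027] turn -0.004 F along slot 2.79 [-0.2  -2.85  0.55] t 4.55
now s 0.0147 off -0.0005 z 0.0847 shift [-0.0013  0.0005  0.0027] turn -0.004 F along slot 4.95 [-1.71 -4.66  0.43] t 4.75
now s 0.0146 off -0.0005 z 0.0848 shift [-0.0014  0.0005  0.0028] turn -0.004 F along slot 8.18 [-2.23 -7.87  2.04] t 4.95
```

Stiff rise with no travel at s = 14.6 mm: that is the end stop, so the lever is home. I back off and cross over to the other side.

```bash
python3 -m pendant '[[[-1,-0.01,0,0,0],[-1,-0.025,0,0,0],[-1,-0.03,0,-0.03,0],[-1,-0.03,0,-0.06,0],[-1,-0.03,0,-0.06,0]]]'>/dev/null;  python3 - <<'E'
from h import *
go(-.035,.135)
im,d=read_camera("scene"); P=cloud("scene",d); e=P[...,:2]-Z0; s=-e@Y; o=e@X
m=(P[...,2]>.085)&(P[...,2]<.11)&(abs(o)<.02)&(s>-.02)&(s<.1)
print(m.sum(),np.round([s[m].min(),s[m].max(),s[m].mean()],4))
cv2.imwrite("pics/s2.png",cv2.resize(im[120:280,160:360,::-1],(750,600),interpolation=2))
E
```

```text
now s 0.0430 off 0.0026 z 0.1486 shift [ 0.078  -0.0031  0.0137] turn -0.005 F along slot 0.08 [-0.37  0.03 -0.27] t 5.45
27 [-0.0045  0.0051  0.0018]
```

View pics/s2.png

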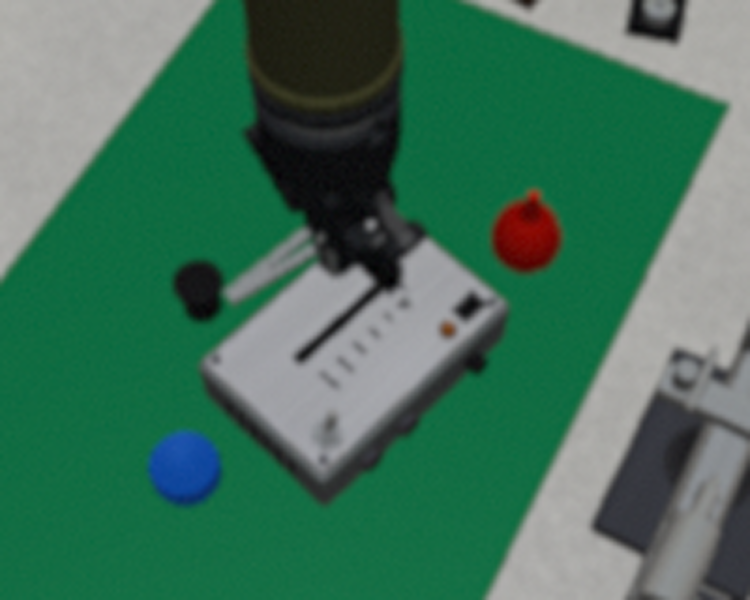

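The tab is at the zero end of the slot, near (390,285) beside the ring, with the whole slot free. Next I cross over and descend on the zero side.

```bash
python3 -m pendant '[[[-1,0.03,-0.001,0,-0.005],[-1,0.06,-0.001,0,-0.005],[-1,0.078,-0.001,0,-0.005],[-1,0.078,-0.001,0,-0.005]]]'>/dev/null;  python3 -c "
from h import *
go(-.035,.083)"; python3 -m pendant '[[[-1,0,0,0.03,0],[-1,0,0,0.06,0],[-1,0,0,0.06,0]]]';  python3 -c "
from h import *
go(-.020,.083)"
```

```text
now s -0.0370 off -0.0019 z 0.1435 shift [-0.002   0.002   0.0605] turn 0.003 F along slot -0.17 [ 0.4   0.06 -0.84] t 5.9
t: 6.2
tcp_pos: [0.5685, 0.0377, 0.0804]
tcp_rot: [-0.003, 0.801, 0.598, -0.004]
force: [-1.7, 0.2, -0.2]
grip_width: 0.0002
gripper_force: 0.0
now s -0.0332 off -0.0054 z 0.0804 shift [-0.0132  0.0053 -0.0026] turn 0.0 F along slot 0.29 [-1.7   0.21 -0.15] t 6.2
```

```bash
python3 -m pendant '[[[-1,0,0,0,0],[-1,-0.005,0,0,0],[-1,-0.01,0,0,0],[-1,-0.01,0,0,0]]]'>/dev/null;  python3 -c "
from h import *
go(-.020,.083)"
```

```text
now s -0.0246 off -0.0005 z 0.0859 shift [-0.0046  0.0005  0.0029] turn -0.0 F along slot -0.81 [ 0.79  0.61 -0.16] t 6.6
```

```bash
cat > w.py <<'E'
from h import *
s,p,r=where(); e=p[:2]-Z0
print("t %.2f s %.4f -> q if touching %.4f F %.2f"%(s["t"],-e@Y,-e@Y+.0168,-np.array(s["force"])[:2]@Y))
E
python3 -m pendant '[[[-1,-0.004,0,0,0],[-1,-0.006,0,0,0],[-1,-0.006,0,0,0]]]'>/dev/null; python3 w.py
python3 -m pendant '[[[-1,-0.002,0,0,0],[-1,-0.002,0,0,0]]]'>/dev/null; python3 w.py
python3 -m pendant '[[[-1,-0.002,0,0,0],[-1,-0.002,0,0,0]]]'>/dev/null; python3 w.py
python3 -m pendant '[[[-1,-0.002,0,0,0],[-1,-0.002,0,0,0]]]'>/dev/null; python3 w.py
python3 -m pendant '[[[-1,-0.002,0,0,0],[-1,-0.002,0,0,0]]]'>/dev/null; python3 w.py
```

```text
t 6.90 s -0.0190 -> q if touching -0.0022 F -0.49
t 7.10 s -0.0172 -> q if touching -0.0004 F 0.17
t 7.30 s -0.0156 -> q if touching 0.0012 F -1.61
t 7.50 s -0.0138 -> q if touching 0.0030 F -3.85
t 7.70 s -0.0112 -> q if touching 0.0056 F -2.66
```

```bash

python3 -m pendant '[[[-1,-0.002,0,0,0],[-1,-0.002,0,0,0]]]'>/dev/null; python3 w.py
python3 -m pendant '[[[-1,-0.002,0,0,0],[-1,-0.002,0,0,0]]]'>/dev/null; python3 w.py
python3 -m pendant '[[[-1,-0.002,0,0,0],[-1,-0.002,0,0,0]]]'>/dev/null; python3 w.py
python3 -m pendant '[[[-1,-0.002,0,0,0],[-1,-0.002,0,0,0]]]'>/dev/null; python3 w.py
python3 -m pendant '[[[-1,-0.002,0,0,0],[-1,-0.002,0,0,0]]]'>/dev/null; python3 w.py
python3 -m pendant '[[[-1,-0.002,0,0,0],[-1,-0.002,0,0,0]]]'>/dev/null; python3 w.py
```

```text
t 7.90 s -0.0082 -> q if touching 0.0086 F -0.04
t 8.10 s -0.0066 -> q if touching 0.0102 F -0.41
t 8.30 s -0.0049 -> q if touching 0.0119 F -0.46
t 8.50 s -0.0031 -> q if touching 0.0137 F -0.48
t 8.70 s -0.0013 -> q if touching 0.0155 F -0.25
t 8.90 s 0.0003 -> q if touching 0.0171 F -2.12
```

First click felt at 7.5 mm; the lever sits in notch 1 and contact has resumed at about 16 mm. On to the second.

```bash

python3 -m pendant '[[[-1,-0.002,0,0,0],[-1,-0.002,0,0,0]]]'>/dev/null; python3 w.py
python3 -m pendant '[[[-1,-0.002,0,0,0],[-1,-0.002,0,0,0]]]'>/dev/null; python3 w.py
python3 -m pendant '[[[-1,-0.002,0,0,0],[-1,-0.002,0,0,0]]]'>/dev/null; python3 w.py
python3 -m pendant '[[[-1,-0.002,0,0,0],[-1,-0.002,0,0,0]]]'>/dev/null; python3 w.py
python3 -m pendant '[[[-1,-0.002,0,0,0],[-1,-0.002,0,0,0]]]'>/dev/null; python3 w.py
python3 -m pendant '[[[-1,-0.002,0,0,0],[-1,-0.002,0,0,0]]]'>/dev/null; python3 w.py
python3 -m pendant '[[[-1,-0.002,0,0,0],[-1,-0.002,0,0,0]]]'>/dev/null; python3 w.py
```

```text
t 9.10 s 0.0024 -> q if touching 0.0192 F -4.37
t 9.30 s 0.0055 -> q if touching 0.0223 F -0.12
t 9.50 s 0.0076 -> q if touching 0.0244 F -0.61
t 9.70 s 0.0092 -> q if touching 0.0260 F 0.78
t 9.90 s 0.0110 -> q if touching 0.0278 F 0.62
t 10.10 s 0.0129 -> q if touching 0.0297 F 0.44
t 10.30 s 0.0144 -> q if touching 0.0312 F -1.79
```

Second click felt, contact resumed at about 30.5 mm. For the third I take finer steps.

```bash

python3 -m pendant '[[[-1,-0.0015,0,0,0],[-1,-0.0015,0,0,0]]]'>/dev/null; python3 w.py
python3 -m pendant '[[[-1,-0.0015,0,0,0],[-1,-0.0015,0,0,0]]]'>/dev/null; python3 w.py
python3 -m pendant '[[[-1,-0.001,0,0,0],[-1,-0.001,0,0,0]]]'>/dev/null; python3 w.py
python3 -m pendant '[[[-1,0,0,0,0],[-1,0,0,0,0]]]'>/dev/null; python3 w.py
```

```text
t 10.50 s 0.0157 -> q if touching 0.0325 F -3.68
t 10.70 s 0.0175 -> q if touching 0.0343 F -4.47
t 10.90 s 0.0190 -> q if touching 0.0358 F -2.36
t 11.10 s 0.0190 -> q if touching 0.0358 F -3.33
```

```bash

python3 -m pendant '[[[-1,-0.001,0,0,0],[-1,-0.001,0,0,0]]]'>/dev/null; python3 w.py
python3 -m pendant '[[[-1,-0.001,0,0,0],[-1,-0.001,0,0,0]]]'>/dev/null; python3 w.py
```

```text
t 11.30 s 0.0203 -> q if touching 0.0371 F -0.43
t 11.50 s 0.0213 -> q if touching 0.0381 F -0.08
```

The force is gone at 37.5 mm, so that was the third click. I retreat and check.

```bash
python3 -m pendant '[[[-1,0.015,0,0,0],[-1,0.04,0,0,0],[-1,0.045,0,-0.04,0],[-1,0.045,0,-0.08,0],[-1,0.045,0,-0.1,0]]]'>/dev/null; python3 -m pendant '[[[-1,0.045,0,0,0],[-1,0.06,0,0,0],[-1,0.06,0,0,0],[-1,0.06,0,0,0]]]'; python3 - <<'E'
from h import *
for c in("scene","top"):
    im,d=read_camera(c); P=cloud(c,d); e=P[...,:2]-Z0; s=-e@Y; o=e@X
    m=(P[...,2]>.085)&(P[...,2]<.11)&(abs(o)<.02)&(s>-.02)&(s<.1)
    if m.any(): print(c,m.sum(),np.round([s[m].min(),s[m].max(),s[m].mean()],4))
    if c=="scene": cv2.imwrite("pics/s3.png",cv2.resize(im[120:280,160:360,::-1],(750,600),interpolation=2))
E
```

```text
t: 12.4
tcp_pos: [0.5862, 0.086, 0.184]
tcp_rot: [-0.0, 0.801, 0.599, -0.001]
force: [-0.2, 0.5, 1.0]
grip_width: 0.0001
gripper_force: 0.0
scene 75 [0.0371 0.0498 0.045 ]
top 41 [0.0396 0.052  0.0457]
```

View pics/s3.png

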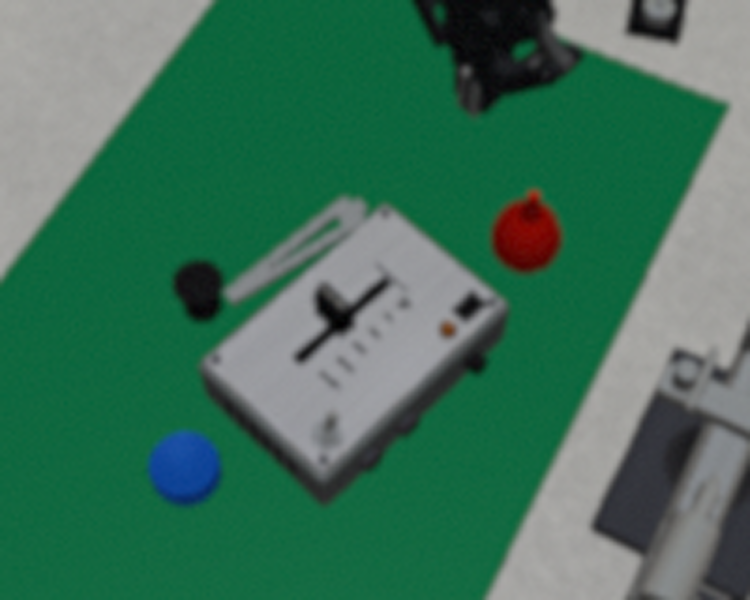

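The lever stands at the third mark, with its stem at about (342,322). Both cameras measure it at about 45 mm, the arm is clear, and the surrounding things have not moved.

```bash
python3 -c "
from station import env
print(env.close_job())"
```

```text
the job is handed in; nothing more can be done
None
```

I pushed the lever home to zero, then up three counted clicks into the third notch (both cameras read about 45 mm), touched nothing else, and handed the job in at about 12.5 s; the hand-in gave no verdict.

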